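# Light the gas tandoor from its starter keys

## Robot

A 6-joint arm with a two-finger parallel gripper is mounted at the origin on the work surface. World frame = base frame: x ahead of the robot, y to its left, z up, the work surface at z = 0. Lengths are in m, angles in rad, forces in N, time in s.
With the tool pointing down it reaches from about 0.3 to 0.775 m from the base axis. Payload 14.6 kg.
Tool frame: the origin (TCP) lies between the finger pads; the fingertips stand bot.nose_length ahead of it and the grasp point (between the pads) lies 11 mm behind it (bot.nose_length is the distance from the TCP to the fingertips, in m); x points along the fingers, z is the direction in which the jaws open and shut, and the axes are right-handed (so a half turn about x gives the same grasp; the last joint's range is limited). The gripper opens to 94 mm and grips with 3 to 60 N. Pads are 16 mm wide; open, the fingers measure 119 mm over their backs; the gripper's body (75 mm by 177 mm) begins 78 mm behind the grasp point.
Start: joints at [1.13, 0.3, 1.521, -0, 1.321, -0.067], TCP at [0.201, 0.512, 0.213] pointing down, gripper open.
Joint ranges: [-3.03, 3.03], [-0.79, 2.21], [0.23, 2.52], [-1.04, 4.18], [0, 3.07], [-2.55, 2.55]. Speed limits (rad/s): [2.22, 2.22, 2.57, 3.14, 3.14, 3.14].

## Interface

Orientations are given as a rotation vector (axis times angle).
In Python, from plant import bot, camera, workorder gives the robot as it stands. The module is installed in compiled form; this text tells all that it offers.
- The arm moves only by the tool apply_moves, never from a script. Its arguments are lists of equal length, an entry for each row: "translation": the shift along the tool's x, y, z in m, a list of three; "dr": the turn, a rotation vector about the tool's x, y, z in rad, a list of three. A call has 1 to 5 rows; each row is the pose to reach, as a shift and turn from the pose commanded when the call began, along the tool's axes at that moment; what a row does not reach only later rows make up. A row lasts 1/12 s, in which the tool goes at most 41.7 mm and 7.16 degrees, less where a joint would pass 70% of its speed; a pose out of reach is approached as far as the arm can. A call with a gripper value outside its range is refused whole. "fingers" is the finger opening in m, from 0 to 0.094, set as the call begins (left out, the last holds). The fingers move at their own pace and stop on an object; "grip_force" is the grip in N (left out, the last holds). Time passes only in rows, so rows that repeat a pose let the fingers close. It gives the time, the measured TCP pose, the force and the opening at its end, in the units of the state.
- bot.get_state(): the state, without advancing time (a new reading comes with each control period).
- camera(name): name is "scene" or "top" or "wrist"; returns a dict with "color" (480x640x3 uint8, red, green, blue), "K" (3x3 intrinsics, pixels), "dist_coeffs" ([k1, k2, p1, p2, k3] as OpenCV has them; the pictures are not rectified), "pose" (4x4, takes a point from camera to world coordinates). Camera axes: x right, y down, z forward; pixel columns grow to the right and rows downward; lengths in m; the calibration is good to about 2 mm. A picture is of the moment at which its call begins. There is no depth.
- workorder.sign_off(): hands the job in, once; it reports no verdict.
The state is a dict: "time": time; "joint_positions": joint angles; "qvel": joint speeds; "effort": joint torques, N m; "ee_pos": TCP position; "orientation": TCP orientation; "ft_force": force on the tool from outside, world axes, zero at the start; "wrist_torque": the same for the moment, N m; "gripper_width": opening from 0.0 (shut) to 1.0 (fully open).
Only numpy, scipy, OpenCV 4.12 (cv2) and the standard library are available. Lean on these libraries where they do the work, as an engineer would, in place of code of your own. Each camera call takes 0.05 s, during which the arm holds its last target. There are 200 camera calls.

## Task

Start the tandoor from the console on the ledge: press the blue button and let it up, then the yellow one and let it up, then press the red one and keep it down for two full seconds before letting go. Press each well in but gently, by feel, never ramming it against its stop, one button at a time, and do not press the white shut-off. Leave the glasses, spice tin and casserole as they stand.

Things in the scene. Friction and masses are not known exactly. Their poses are not given: they have to be found in the camera images.
- console: Fixed steel console: foot 140 x 200 mm; head 240 mm wide (y), 140 mm along its slope, 50 mm thick. Its flat face slopes down to the robot's side, 0.45 rad (26 deg) from level, highest edge 148 mm up. Four keys in one row across its middle, 52 mm apart, colour order varies. Origin: centre of the foot's underside; -x: low front, z up. Console and keys take at most 25 N.
- blue_key: Blue ring (39 mm wide, 3 mm thick) on the sloping face, round a blue push button 28 mm wide. Origin: ring centre, on the face; z: face normal and button axis, up and towards the robot; y: along the row. The button's collar is screw-adjusted: its unpressed top stands anywhere from 13 to 27 mm above this origin, different each time. This pose does not tell it: feel for it. Purge fan.
- yellow_key: Yellow ring (39 mm wide, 3 mm thick) on the sloping face, round a yellow push button 28 mm wide. Origin: ring centre, on the face; z: face normal and button axis, up and towards the robot; y: along the row. The button's collar is screw-adjusted: its unpressed top stands anywhere from 13 to 27 mm above this origin, different each time. This pose does not tell it: feel for it. Gas valve.
- red_key: Red ring (39 mm wide, 3 mm thick) on the sloping face, round a red push button 28 mm wide. Origin: ring centre, on the face; z: face normal and button axis, up and towards the robot; y: along the row. The button's collar is screw-adjusted: its unpressed top stands anywhere from 13 to 27 mm above this origin, different each time. This pose does not tell it: feel for it. Spark igniter.
- white_key: White ring (39 mm wide, 3 mm thick) on the sloping face, round a white push button 28 mm wide. Origin: ring centre, on the face; z: face normal and button axis, up and towards the robot; y: along the row. The button's collar is screw-adjusted: its unpressed top stands anywhere from 13 to 27 mm above this origin, different each time. This pose does not tell it: feel for it. Shut-off: leave alone.
- blue_button (a joint): how far the blue button is pushed in along its axis, m: 0 up, 0.009 at its hard stop. Spring: about 1.5 N to start it, 4 N at 0.005 (where its contact closes), 6 N at 0.009. It springs back up when let go.
- yellow_button (a joint): how far the yellow button is pushed in along its axis, m: 0 up, 0.009 at its hard stop. Spring: about 1.5 N to start it, 4 N at 0.005 (where its contact closes), 6 N at 0.009. It springs back up when let go.
- red_button (a joint): how far the red button is pushed in along its axis, m: 0 up, 0.009 at its hard stop. Spring: about 1.5 N to start it, 4 N at 0.005 (where its contact closes), 6 N at 0.009. It springs back up when let go.
- white_button (a joint): how far the white button is pushed in along its axis, m: 0 up, 0.009 at its hard stop. Spring: about 1.5 N to start it, 4 N at 0.005 (where its contact closes), 6 N at 0.009. It springs back up when let go.
- tumbler_a: Empty glass tumbler, 72 mm across the rim, 56 mm at the foot, 110 mm tall, about 220 g, loose on the ledge beside the console. Origin: centre of its underside, z up. To be left alone.
- tumbler_b: Empty glass tumbler, 72 mm across the rim, 56 mm at the foot, 110 mm tall, about 220 g, loose on the ledge beside the console. Origin: centre of its underside, z up. To be left alone.
- spice_tin: Green plastic spice tin with a white press-tab flip cap, 65 mm across, 94 mm tall, about 160 g, loose on the ledge beside the console. Origin: centre of its underside, z up. To be left alone.
- casserole: Round steel casserole with a hinged domed lid and black knob, 195 mm across (236 mm over the side handles, along its y), 129 mm tall with knob, about 1.9 kg, loose. Origin: centre of its underside, z up. To be left alone.
- lid_knob (a point): Top of the black knob in the middle of the casserole lid; the lid is hinged on the side of the casserole's +x and lies shut.

How it is judged:
On the way, in this order (a step that is already met when the one before it is completed fails the run):
1. the blue button is pushed in more than 5 mm, the others up (value of joint blue_button above 0.005 m and value of joint each of yellow_button, red_button, white_button below 0.002 m), for 0.1 s.
2. the yellow button is pushed in more than 5 mm, the others (blue too) up again (value of joint yellow_button above 0.005 m and value of joint each of blue_button, red_button, white_button below 0.002 m), for 0.1 s.
3. the red button is kept pushed in more than 5 mm for 1.8 s, the others up (value of joint red_button above 0.005 m and value of joint each of blue_button, yellow_button, white_button below 0.002 m), for 1.8 s.
At the end, for the whole second after the job is handed in: All four buttons are up again (within 1.5 mm); both tumblers, the spice tin and the casserole stand upright, still and within 15 mm of where they were, the casserole lid shut (value of joint each of blue_button, yellow_button, red_button, white_button below 0.0015 m and distance of each of tumbler_a, tumbler_b, spice_tin, casserole from where it was at the start of the episode below 0.015 m and angle between each of tumbler_a, tumbler_b, spice_tin, casserole's own z axis and vertical below 0.1 rad and linear speed of each of tumbler_a, tumbler_b, spice_tin, casserole below 0.02 m/s and distance of lid_knob from where it was at the start of the episode below 0.025 m); the robot touches nothing.
It fails at once if the white shut-off button is pushed in more than 3 mm (value of joint white_button above 0.003 m).
It fails at once if two buttons are pushed in more than 3 mm at once (value of joint each of blue_button, yellow_button above 0.003 m or value of joint each of blue_button, red_button above 0.003 m or value of joint each of yellow_button, red_button above 0.003 m).
It fails at once if the console or a key is loaded with more than 25 N (contact force between anything else and console above 25 N or contact force between anything else and blue_key above 25 N or contact force between anything else and yellow_key above 25 N or contact force between anything else and red_key above 25 N or contact force between anything else and white_key above 25 N).
It fails at once if a tumbler, the tin or the casserole is shifted more than 15 mm or tipped, or the casserole lid is lifted (distance of any of tumbler_a, tumbler_b, spice_tin, casserole from where it was at the start of the episode above 0.015 m or angle between any of tumbler_a, tumbler_b, spice_tin, casserole's own z axis and vertical above 0.2 rad or distance of lid_knob from where it was at the start of the episode above 0.03 m).
It also fails if it takes over 48 s, if anything falls off the work surface, if the arm or the gripper's body presses on something with over 40 N, if the wrist force passes 120 N, or if a joint passes its speed limit or range.

## Working session

There is one attempt and no reset: what is moved stays moved. The work goes in short steps, Python scripts to look and compute and a tool call to move; the robot and the scene stay as the last step left them, time stands still between calls to the robot, and variables do not carry over. Pictures are saved under pics/ and viewed, about 8 in all and at most 12, crops included, and the job is handed in when it is done.

Besides the shell and the picture viewer there is one more tool, called after "Emit:" in YAML: its name, and indented under it one key for each argument. apply_moves: Moves the arm, as the interface text tells. Its arguments: {"type":"object","properties":{"translation":{"type":"array"},"dr":{"type":"array"},"fingers":{"type":"number"},"grip_force":{"type":"number"}},"required":["translation","dr"]}

```bash
mkdir -p pics; python3 - <<'E'
from plant import bot,camera
import cv2,numpy as np
s=bot.get_state();print(s,bot.nose_length)
for n in("scene","top"):
    c=camera(n);cv2.imwrite(f"pics/{n}0.png",c["color"][:,:,::-1]);print(n,c["K"],c["dist_coeffs"],c["pose"])
E
```

```text
{'time': 0.0, 'joint_positions': array([ 1.13036884e+00,  3.00466287e-01,  1.52159981e+00, -1.23862540e-05,
        1.32070738e+00, -6.66065072e-02]), 'qvel': array([ 0.00048358, -0.00049353, -0.00117233,  0.00126013, -0.00133503,
       -0.00042732]), 'effort': array([ 4.48531136e-03, -5.31849360e+01, -3.52722681e+01,  7.09970389e-02,
        2.46166351e-02, -9.72675525e-05]), 'ee_pos': array([0.20074267, 0.51177371, 0.21288105]), 'orientation': array([-0.93021721,  1.36421005,  0.92921191]), 'ft_force': array([ 0.65696315, -0.00155644, -0.41035023]), 'wrist_torque': array([ 0.02783638, -0.01781561,  0.03138171]), 'gripper_width': 0.9986190466719054} 0.008
scene [[543.84576349   0.         316.57723333]
 [  0.         543.84576349 235.4363796 ]
 [  0.           0.           1.        ]] [0.0418136 0.        0.        0.        0.       ] [[ 0.25831487  0.74625259 -0.61349858  1.3493915 ]
 [ 0.96605806 -0.19803245  0.16587639 -0.12180785]
 [ 0.00229306 -0.63552358 -0.77207805  1.04672908]
 [ 0.          0.          0.          1.        ]]
top [[498.1770055    0.         320.37791639]
 [  0.         498.1770055  239.17485082]
 [  0.           0.           1.        ]] [-0.01304951  0.          0.          0.          0.        ] [[ 0.01216875 -0.99067715  0.13568607  0.44769211]
 [-0.99940576 -0.01642642 -0.0303035   0.07556322]
 [ 0.03224982 -0.13523668 -0.99028834  1.13686261]
 [ 0.          0.          0.          1.        ]]
```

View pics/scene0.png

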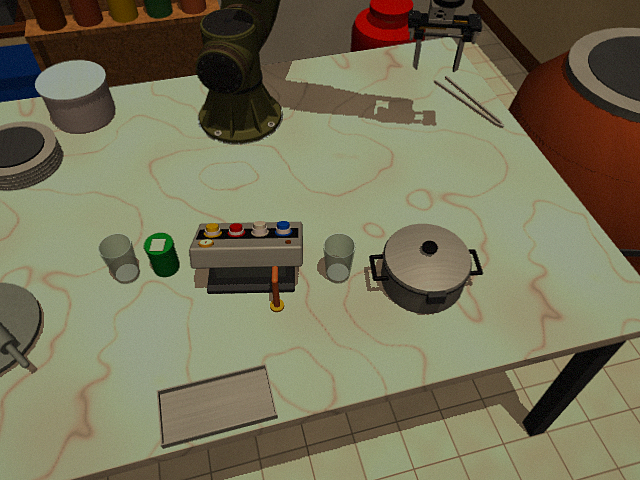

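View pics/top0.png

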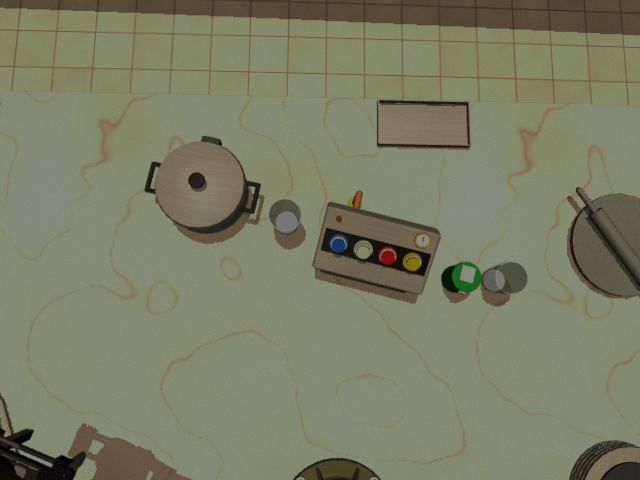

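The top view shows the row at blue (339,244), white (363,250), red (388,257) and yellow (412,262). The tin stands at (466,277), and the tumblers at (286,216) and (505,278). I'll take closer crops to find the rings.

```bash
python3 - <<'E'
import cv2,numpy as np
a=cv2.imread("pics/top0.png")[200:305,310:445];b=cv2.imread("pics/scene0.png")[212:274,185:310]
a=cv2.resize(a,None,fx=5.9,fy=5.9,interpolation=cv2.INTER_CUBIC)[:,:796]
cv2.imwrite("pics/ca.png",cv2.resize(a[:600],None,fx=.96,fy=.96))
cv2.imwrite("pics/cb.png",cv2.resize(b,None,fx=6,fy=6,interpolation=cv2.INTER_CUBIC))
E
```

```text
(no output)
```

View pics/ca.png

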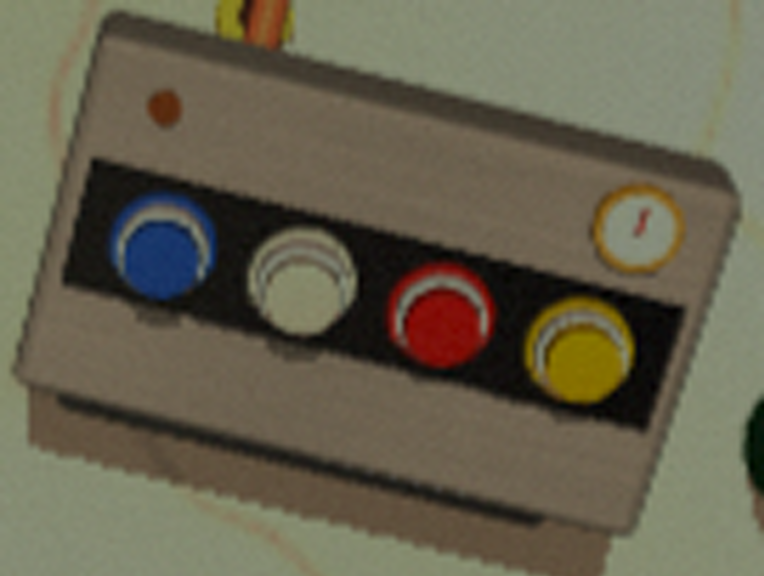

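View pics/cb.png

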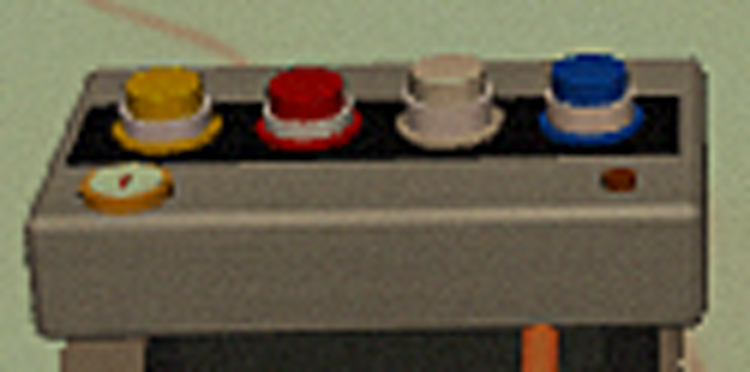

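Both crops show the four rings clearly. In ca, the ring centres are blue (163,245), white (302,282), red (442,315) and yellow (580,350), and the order along the row is blue, white, red, yellow. Next I fit the console pose.

```bash
cat > h.py <<'E'
import numpy as np,cv2,json,sys
from scipy.spatial.transform import Rotation as R
from scipy.optimize import least_squares
K={"top":([[498.1770055,0,320.37791639],[0,498.1770055,239.17485082],[0,0,1]],[-0.01304951,0,0,0,0],
 [[.01216875,-.99067715,.13568607,.44769211],[-.99940576,-.01642642,-.0303035,.07556322],[.03224982,-.13523668,-.99028834,1.13686261]]),
"scene":([[543.84576349,0,316.57723333],[0,543.84576349,235.4363796],[0,0,1]],[.0418136,0,0,0,0],
 [[.25831487,.74625259,-.61349858,1.3493915],[.96605806,-.19803245,.16587639,-.12180785],[.00229306,-.63552358,-.77207805,1.04672908]])}
def proj(n,P):
    k,d,T=map(np.array,K[n]);Rc=T[:,:3].T
    return cv2.projectPoints(np.atleast_2d(P).astype(float),cv2.Rodrigues(Rc)[0],-Rc@T[:,3],k,d)[0][:,0]
S=.45;Z0=.148-.07*np.sin(S)
def frame(yaw): # key frame: z normal, y along row
    return (R.from_euler('z',yaw)*R.from_euler('y',-S)).as_matrix()
names=["blue","white","red","yellow"]  # +y to -y
def keys(p): # p: row-centre x,y,yaw
    F=frame(p[2]);c=np.array([p[0],p[1],Z0])
    return {n:c+F[:,1]*o for n,o in zip(names,(.078,.026,-.026,-.078))},F
def goto(key,h,dz=0,jawrow=1):
    """shift/turn in tool axes to hold fingertips h above key origin along normal"""
    from plant import bot
    s=bot.get_state();p=np.load("p.npy");ks,F=keys(p)
    Rt=R.from_rotvec(s["orientation"]).as_matrix();best=None
    for sg in(1,-1):
        x=-F[:,2];z=sg*(F[:,1] if jawrow else F[:,0]);T=np.c_[x,np.cross(z,x),z]
        v=R.from_matrix(Rt.T@T).as_rotvec()
        if best is None or np.linalg.norm(v)<np.linalg.norm(best):best=v
    t=Rt.T@(ks[key]+F[:,2]*(h+.008)-s["ee_pos"])
    d=F.T@(s["ee_pos"]-ks[key])
    print("t",np.round(t,4),"dr",np.round(best,4),"deg",np.degrees(np.linalg.norm(best)).round(1))
    print("tip in key frame mm",np.round((d-[0,0,.008])*1e3,2),"F key",np.round(F.T@s["ft_force"],2),"t",s["time"],"q",s["joint_positions"].round(2))
E
python3 - <<'E'
from h import *
A=np.array([[163,245],[302,282],[442,315],[580,350]])/5.664+[310,200]-.4
B=np.array([[592,122],[450,123],[309,128],[166,130]])/6+[185,212]-.4
At=np.array([[163,261],[300,300],[442,328],[582,366]])/5.664+[310,200]-.4
Bt=np.array([[591,67],[447,67],[307,82],[165,82]])/6+[185,212]-.4
def pts(p,h):
    k,F=keys(p);return np.array([k[n] for n in names])+F[:,2]*np.reshape(h,(-1,1))
for views in(("top",),("scene",),("top","scene")):
    f=lambda p:np.concatenate([(proj(v,pts(p,.003))-{"top":A,"scene":B}[v]).ravel() for v in views])
    r=least_squares(f,[.5,0,0],x_scale=.1);print(views,r.x,np.round(r.fun,1))
    if views==("top",):np.save("p.npy",r.x)
g=lambda q:np.concatenate([(proj("top",pts(q[:3],q[3:]))-At).ravel(),(proj("scene",pts(q[:3],q[3:]))-Bt).ravel()])
r=least_squares(g,list(r.x)+[.02]*4);print(r.x,np.round(r.fun,1))
goto("blue",.06);goto("blue",.06,jawrow=0)
print(keys(np.load("p.npy")))
E
```

```text
('top',) [ 0.56300689 -0.06928795 -0.23092985] [ 0.1  0.2  0.1 -0.2 -0.2  0.1 -0.1  0. ]
('scene',) [ 0.56749087 -0.06798071 -0.23224019] [-0.1 -0.1  0.   0.2 -0.  -0.1  0.1  0. ]
('top', 'scene') [ 0.56452931 -0.06864358 -0.23171904] [-0.2 -0.6 -0.2 -1.  -0.5 -0.7 -0.4 -0.7 -0.7 -1.  -0.5 -0.7 -0.6 -1.1
 -0.3 -0.9]
[ 0.56296323 -0.06793489 -0.23505808  0.02133136  0.02278961  0.01735724
  0.01856757] [-0.9 -0.1 -0.2 -0.4 -0.5  0.1 -0.4 -0.1 -0.7  0.1 -0.3 -0.1 -0.5  0.1
 -0.6 -0. ]
t [ 0.0345 -0.5091 -0.3357] dr [-0.1402 -0.0332 -0.4494] deg 27.0
tip in key frame mm [-395.8   404.76  289.15] F key [-0.51  0.17  0.49] t 0.1 q [ 1.13  0.3   1.52 -0.    1.32 -0.07]
t [ 0.0345 -0.5091 -0.3357] dr [ 1.4022 -0.3712 -0.3202] deg 85.1
tip in key frame mm [-395.8   404.76  289.15] F key [-0.51  0.17  0.49] t 0.1 q [ 1.13  0.3   1.52 -0.    1.32 -0.07]
({'blue': array([0.58085975, 0.00664147, 0.11755241]), 'white': array([ 0.56895784, -0.04397814,  0.11755241]), 'red': array([ 0.55705594, -0.09459775,  0.11755241]), 'yellow': array([ 0.54515403, -0.14521736,  0.11755241])}, array([[ 0.87654382,  0.22888279, -0.42341893],
       [-0.20609684,  0.97345399,  0.09955612],
       [ 0.43496553,  0.        ,  0.9004471 ]]))
```

```bash
python3 -c "
from h import *
np.save('p.npy',[.5643,-.0687,-.2316])
goto('blue',.07)"
```

```text
t [ 0.0255 -0.5058 -0.3352] dr [-0.1396 -0.033  -0.4494] deg 27.0
tip in key frame mm [-397.11  403.56  289.78] F key [-0.51  0.17  0.49] t 0.1 q [ 1.13  0.3   1.52 -0.    1.32 -0.07]
```

Emit:
apply_moves:
  translation:
    - [0.0,-0.034,-0.022]
    - [0.0,-0.068,-0.044]
    - [0.0,-0.102,-0.066]
    - [0.0,-0.136,-0.088]
    - [0.0,-0.17,-0.11]
  dr:
    - [0,0,0]
    - [0,0,0]
    - [-0.02,-0.005,-0.05]
    - [-0.03,-0.007,-0.1]
    - [-0.047,-0.011,-0.15]
  fingers: 0.0
  grip_force: 20

```text
time: 0.52
ee_pos: [0.3197, 0.3457, 0.2133]
orientation: [-1.048, 1.248, 0.852]
ft_force: [0.4, 0.7, -0.2]
gripper_width: 0.685
```

```bash
python3 -c "
from h import *
goto('blue',.07)"
```

```text
t [ 0.0727 -0.3158 -0.2401] dr [-0.092  -0.0217 -0.297 ] deg 17.9
tip in key frame mm [-258.35  269.21  223.09] F key [ 0.13  0.81 -0.33] t 0.5167 q [ 0.82  0.09  1.78 -0.15  1.21 -0.37]
```

Emit:
apply_moves:
  translation:
    - [0.0,-0.032,-0.024]
    - [0.0,-0.063,-0.048]
    - [0.01,-0.095,-0.072]
    - [0.015,-0.126,-0.096]
    - [0.02,-0.158,-0.12]
  dr:
    - [-0.01,-0.002,-0.03]
    - [-0.02,-0.004,-0.06]
    - [-0.03,-0.006,-0.09]
    - [-0.04,-0.008,-0.12]
    - [-0.046,-0.011,-0.15]

```text
time: 0.93
ee_pos: [0.4318, 0.181, 0.2162]
orientation: [-1.157, 1.13, 0.774]
ft_force: [1.2, 0.4, -0.6]
gripper_width: 0.325
```

```bash
python3 -c "
from h import *
goto('blue',.07)"
```

```text
t [ 0.0734 -0.1431 -0.1276] dr [-0.0459 -0.0105 -0.1479] deg 8.9
tip in key frame mm [-124.85  134.63  161.9 ] F key [ 0.67  0.62 -1.03] t 0.9333 q [ 0.42 -0.01  1.9  -0.22  1.03 -0.78]
```

Emit:
apply_moves:
  translation:
    - [0.012,-0.03,-0.026]
    - [0.024,-0.058,-0.052]
    - [0.04,-0.088,-0.078]
    - [0.056,-0.116,-0.104]
    - [0.073,-0.143,-0.128]
  dr:
    - [-0.01,-0.002,-0.03]
    - [-0.02,-0.004,-0.06]
    - [-0.03,-0.006,-0.09]
    - [-0.04,-0.008,-0.12]
    - [-0.046,-0.0105,-0.148]

```text
time: 1.35
ee_pos: [0.549, 0.0143, 0.188]
orientation: [-1.259, 1.009, 0.693]
ft_force: [1.7, 0.6, 0.0]
gripper_width: 0.004
```

Emit:
apply_moves:
  translation:
    - [0,0,0]
    - [0,0,0]
    - [0,0,0]
  dr:
    - [0,0,0]
    - [0,0,0]
    - [0,0,0]

```text
time: 1.6
ee_pos: [0.5479, 0.0167, 0.1879]
orientation: [-1.257, 1.012, 0.695]
ft_force: [-0.1, 0.5, -0.1]
gripper_width: 0.003
```

```bash
python3 -c "
from h import *
goto('blue',.035)
from plant import camera
for n in ('wrist','scene'):
    c=camera(n);cv2.imwrite('pics/%s1.png'%n,c['color'][:,:,::-1])
    if n=='wrist':np.savez('w1.npz',**c)
a=cv2.imread('pics/scene1.png')[130:330,110:376]
cv2.imwrite('pics/scene1c.png',cv2.resize(a,None,fx=3,fy=3,interpolation=2))"
```

```text
t [ 0.0358 -0.0015 -0.0014] dr [-0.0014  0.0003 -0.0021] deg 0.1
tip in key frame mm [-1.47  1.35 70.83] F key [-0.22  0.48  0.02] t 1.6 q [ 0.01  0.11  1.88 -0.16  0.72 -1.23]
```

View pics/wrist1.png

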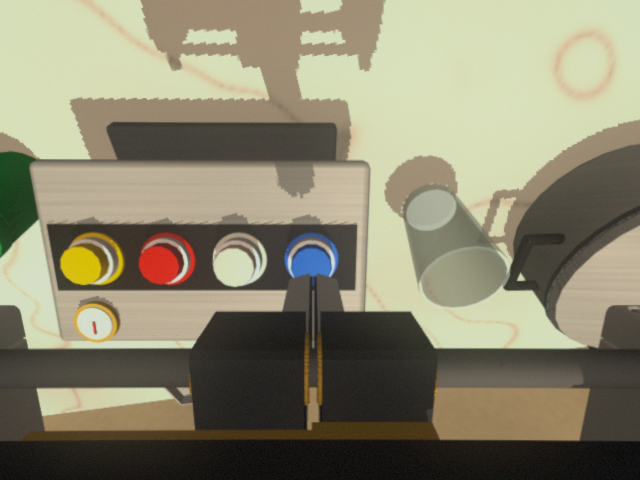

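The wrist view shows the closed fingertips at (312,280), laterally centred on the blue key. The ring centres lie near blue (312,259), white (240,260), red (167,260) and yellow (93,260). I'll refine the pose with these.

```bash
python3 - <<'E'
from h import *
w=np.load("w1.npz");T=w["pose"][:3];K["wrist"]=(w["K"],w["dist_coeffs"],T)
W=np.array([[312,259],[240,260],[167,260],[93,260]])
def f(p):
    k,F=keys(p);return (proj("wrist",np.array([k[n] for n in names])+F[:,2]*.003)-W).ravel()
p=np.load("p.npy");print(f(p).round(1))
r=least_squares(f,p,x_scale=.1);print(r.x,r.fun.round(1))
q=(r.x+p)/2;np.save("p.npy",q);goto("blue",.035)
k,F=keys(q)
print(proj("wrist",[k["blue"]+F[:,2]*.079]))
E
```

```text
[-1.2 -0.1 -0.4 -1.   1.2 -0.9  3.3 -0.8]
[ 0.56452493 -0.06935529 -0.23563788] [-1.9  0.6 -1.1 -0.5  0.5 -0.6  2.6 -0.8]
t [ 0.0365 -0.0017 -0.0025] dr [ 0.0019  0.0021 -0.001 ] deg 0.2
tip in key frame mm [-1.65  2.39 71.5 ] F key [0.77 0.09 0.59] t 1.7 q [ 0.02  0.11  1.88 -0.16  0.72 -1.23]
[[309.61341306 298.74960534]]
```

Emit:
apply_moves:
  translation:
    - [0.012,-0.0017,-0.002]
    - [0.024,-0.0017,-0.002]
    - [0.034,-0.0017,-0.002]
    - [0.038,-0.0017,-0.002]
    - [0.038,-0.0017,-0.002]
  dr:
    - [0,0,0]
    - [0,0,0]
    - [0,0,0]
    - [0,0,0]
    - [0,0,0]

```text
time: 2.12
ee_pos: [0.565, 0.011, 0.1538]
orientation: [-1.257, 1.011, 0.696]
ft_force: [-0.2, 0.8, -0.6]
gripper_width: 0.005
```

```bash
python3 -c "
from h import *
goto('blue',.03)"
```

```text
t [ 0.0024 -0.0004  0.    ] dr [ 0.0017  0.0014 -0.0025] deg 0.2
tip in key frame mm [-0.38 -0.04 32.39] F key [-0.62  0.7  -0.41] t 2.1167 q [ 0.    0.19  1.87 -0.16  0.65 -1.23]
```

Emit:
apply_moves:
  translation:
    - [0.002,0,0]
    - [0.004,0,0]
    - [0.006,0,0]
    - [0.007,0,0]
    - [0.007,0,0]
  dr:
    - [0,0,0]
    - [0,0,0]
    - [0,0,0]
    - [0,0,0]
    - [0,0,0]

```text
time: 2.53
ee_pos: [0.5683, 0.0097, 0.1482]
orientation: [-1.257, 1.011, 0.695]
ft_force: [-0.1, -0.5, -0.4]
gripper_width: 0.007
```

Emit:
apply_moves:
  translation:
    - [0.001,0,0]
    - [0.002,0,0]
    - [0.002,0,0]
  dr:
    - [0,0,0]
    - [0,0,0]
    - [0,0,0]

```text
time: 2.78
ee_pos: [0.5692, 0.0094, 0.1465]
orientation: [-1.257, 1.011, 0.695]
ft_force: [-0.9, 0.0, 1.7]
gripper_width: 0.001
```

```bash
python3 -c "
from h import *
goto('blue',.03)"
```

```text
t [-0.0061  0.0004  0.0006] dr [ 0.0008  0.0014 -0.0009] deg 0.1
tip in key frame mm [ 0.4  -0.56 23.9 ] F key [-0.06 -0.21  1.88] t 2.7833 q [-0.    0.21  1.87 -0.17  0.63 -1.23]
```

Emit:
apply_moves:
  translation:
    - [0.001,0,0]
    - [0.002,0,0]
    - [0.002,0,0]
  dr:
    - [0,0,0]
    - [0,0,0]
    - [0,0,0]

```text
time: 3.03
ee_pos: [0.5701, 0.0092, 0.1446]
orientation: [-1.257, 1.011, 0.695]
ft_force: [-1.3, 0.5, 3.2]
gripper_width: 0.005
```

```bash
python3 - <<'E'
from h import *
goto('blue',.03)
from plant import camera,bot
# average: readings new each control period; camera calls advance 0.05 s
p=np.load("p.npy");F=keys(p)[1];a=[]
for i in range(6):
    camera("top");a.append(F[:,2]@bot.get_state()["ft_force"])
print(np.round(a,2),np.mean(a))
E
```

```text
t [-0.0081  0.0004  0.0006] dr [ 0.0008  0.0013 -0.0009] deg 0.1
tip in key frame mm [ 0.41 -0.55 21.87] F key [0.22 0.15 3.5 ] t 3.0333 q [-0.    0.21  1.87 -0.17  0.63 -1.23]
[2.38 2.91 2.68 2.94 2.74 2.65] 2.714023063129948
```

Emit:
apply_moves:
  translation:
    - [0.001,0,0]
    - [0.002,0,0]
    - [0.003,0,0]
    - [0.0035,0,0]
    - [0.0035,0,0]
  dr:
    - [0,0,0]
    - [0,0,0]
    - [0,0,0]
    - [0,0,0]
    - [0,0,0]

```text
time: 3.75
ee_pos: [0.5715, 0.0089, 0.1415]
orientation: [-1.257, 1.011, 0.695]
ft_force: [-1.6, 0.7, 4.6]
gripper_width: 0.009
```

```bash
cat >> h.py <<'E'
def feel(key,n=6):
    from plant import camera,bot
    F=keys(np.load("p.npy"))[1];a=[]
    for i in range(n):
        camera("top");a.append(F[:,2]@bot.get_state()["ft_force"])
    goto(key,.05);print("feel",np.round(a,1),"mean",np.mean(a).round(2))
E
python3 -c "
from h import *
feel('blue')"
```

```text
t [-0.0315  0.0004  0.0006] dr [ 0.0009  0.0013 -0.0009] deg 0.1
tip in key frame mm [ 0.42 -0.55 18.5 ] F key [ 1.16 -0.59  5.25] t 4.05 q [-0.    0.22  1.87 -0.17  0.62 -1.23]
feel [5.1 4.1 5.1 4.7 4.7 5.2] mean 4.84
```

Emit:
apply_moves:
  translation:
    - [0.0006,0,0]
    - [0.0006,0,0]
  dr:
    - [0,0,0]
    - [0,0,0]

```text
time: 4.22
ee_pos: [0.5718, 0.0088, 0.141]
orientation: [-1.257, 1.011, 0.695]
ft_force: [-0.7, 0.5, 5.3]
gripper_width: 0.003
```

```bash
python3 -c "
from h import *
feel('blue')"
```

```text
t [-0.0322  0.0004  0.0006] dr [ 0.0009  0.0013 -0.001 ] deg 0.1
tip in key frame mm [ 0.35 -0.55 17.82] F key [ 1.4  -0.9   4.46] t 4.5167 q [-0.    0.22  1.87 -0.17  0.62 -1.23]
feel [5.5 5.1 5.5 5.  5.5 4.5] mean 5.17
```

Emit:
apply_moves:
  translation:
    - [-0.01,0,0]
    - [-0.03,0,0]
    - [-0.04,0,-0.02]
    - [-0.04,0,-0.055]
    - [-0.04,0,-0.09]
  dr:
    - [0,0,0]
    - [0,0,0]
    - [0,0,0]
    - [0,0,0]
    - [0,0,0]

```text
time: 4.93
ee_pos: [0.5334, -0.0748, 0.1776]
orientation: [-1.259, 1.009, 0.696]
ft_force: [0.1, -0.6, -0.9]
gripper_width: 0.007
```

Emit:
apply_moves:
  translation:
    - [0,0,-0.03]
    - [0,0,-0.055]
    - [0,0,-0.066]
    - [0,0,-0.066]
    - [0,0,-0.066]
  dr:
    - [0,0,0]
    - [0,0,0]
    - [0,0,0]
    - [0,0,0]
    - [0,0,0]

```text
time: 5.35
ee_pos: [0.5185, -0.139, 0.1768]
orientation: [-1.256, 1.012, 0.694]
ft_force: [0.5, 1.5, -0.6]
gripper_width: 0.005
```

```bash
python3 -c "
from h import *
feel('yellow',5)
from plant import camera
c=camera('wrist');cv2.imwrite('pics/wrist2.png',c['color'][:,:,::-1])"
```

```text
t [ 0.0076  0.0004 -0.0003] dr [ 0.002   0.002  -0.0014] deg 0.2
tip in key frame mm [ 0.39  0.31 57.63] F key [ 0.34 -0.09  0.47] t 5.6 q [-0.35  0.08  1.93  0.09  0.68 -1.75]
feel [ 0.3  0.   0.3 -0.3  0.5] mean 0.17
```

View pics/wrist2.png

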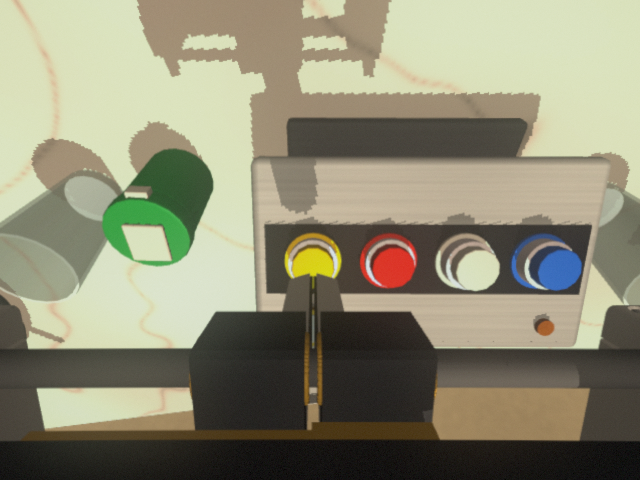

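The tips are centred on yellow at (313,262), and blue is up again. The force bias at rest is about 0.2 N.

Emit:
apply_moves:
  translation:
    - [0.012,0,0]
    - [0.022,0,0]
    - [0.028,0,0]
    - [0.029,0,0]
    - [0.029,0,0]
  dr:
    - [0,0,0]
    - [0,0,0]
    - [0,0,0]
    - [0,0,0]
    - [0,0,0]

```text
time: 6.07
ee_pos: [0.531, -0.1417, 0.1501]
orientation: [-1.257, 1.011, 0.696]
ft_force: [0.8, 0.7, 0.4]
gripper_width: 0.004
```

Emit:
apply_moves:
  translation:
    - [0.0015,0,0]
    - [0.003,0,0]
    - [0.0045,0,0]
    - [0.005,0,0]
    - [0.005,0,0]
  dr:
    - [0,0,0]
    - [0,0,0]
    - [0,0,0]
    - [0,0,0]
    - [0,0,0]

```text
time: 6.48
ee_pos: [0.5332, -0.1424, 0.1462]
orientation: [-1.257, 1.011, 0.695]
ft_force: [-0.9, 0.3, 0.2]
gripper_width: 0.002
```

```bash
python3 -c "
from h import *
feel('yellow',4)"
```

```text
t [-0.0263  0.0005  0.0006] dr [ 0.0008  0.0013 -0.001 ] deg 0.1
tip in key frame mm [ 0.49 -0.6  23.7 ] F key [-0.58 -0.34 -0.21] t 6.6833 q [-0.35  0.16  1.93  0.09  0.61 -1.75]
feel [ 0.1  0.1 -0.2 -0.2] mean -0.07
```

Emit:
apply_moves:
  translation:
    - [0.001,0,0]
    - [0.002,0,0]
    - [0.0025,0,0]
    - [0.0025,0,0]
  dr:
    - [0,0,0]
    - [0,0,0]
    - [0,0,0]
    - [0,0,0]

```text
time: 7.02
ee_pos: [0.5344, -0.1426, 0.144]
orientation: [-1.257, 1.011, 0.694]
ft_force: [-0.7, -0.3, 2.2]
gripper_width: 0.006
```

```bash
python3 -c "
from h import *
feel('yellow',4)"
```

```text
t [-0.0288  0.0006  0.0006] dr [ 0.0008  0.0013 -0.0009] deg 0.1
tip in key frame mm [ 0.56 -0.57 21.2 ] F key [ 0.6  -0.62  1.4 ] t 7.2167 q [-0.35  0.17  1.93  0.09  0.6  -1.75]
feel [1.6 3.1 2.3 1.4] mean 2.1
```

Emit:
apply_moves:
  translation:
    - [0.001,0,0]
    - [0.002,0,0]
    - [0.003,0,0]
    - [0.004,0,0]
    - [0.004,0,0]
  dr:
    - [0,0,0]
    - [0,0,0]
    - [0,0,0]
    - [0,0,0]
    - [0,0,0]

```text
time: 7.63
ee_pos: [0.5361, -0.143, 0.1403]
orientation: [-1.257, 1.011, 0.695]
ft_force: [-1.3, -0.1, 3.6]
gripper_width: 0.004
```

```bash
python3 -c "
from h import *
feel('yellow',8)"
```

```text
t [-0.0328  0.0005  0.0006] dr [ 0.0009  0.0013 -0.0009] deg 0.1
tip in key frame mm [ 0.52 -0.55 17.19] F key [ 1.4  -0.54  3.7 ] t 8.0333 q [-0.35  0.18  1.93  0.09  0.6  -1.76]
feel [5.  3.8 4.6 4.2 3.6 3.7 3.5 3.7] mean 3.99
```

Emit:
apply_moves:
  translation:
    - [0.001,0,0]
    - [0.002,0,0]
    - [0.002,0,0]
  dr:
    - [0,0,0]
    - [0,0,0]
    - [0,0,0]

```text
time: 8.28
ee_pos: [0.537, -0.1433, 0.1385]
orientation: [-1.257, 1.011, 0.694]
ft_force: [-1.0, -0.6, 6.0]
gripper_width: 0.005
```

```bash
python3 -c "
from h import *
feel('yellow',8)"
```

```text
t [-0.0349  0.0006  0.0006] dr [ 0.0008  0.0013 -0.0009] deg 0.1
tip in key frame mm [ 0.52 -0.54 15.12] F key [ 1.58 -0.78  5.19] t 8.6833 q [-0.35  0.18  1.93  0.09  0.59 -1.76]
feel [4.5 5.1 5.  4.7 4.8 5.6 5.3 5.2] mean 5.02
```

Emit:
apply_moves:
  translation:
    - [-0.01,0,0]
    - [-0.025,0,0]
    - [-0.03,0,0.015]
    - [-0.03,0,0.04]
    - [-0.03,0,0.0525]
  dr:
    - [0,0,0]
    - [0,0,0]
    - [0,0,0]
    - [0,0,0]
    - [0,0,0]

```text
time: 9.1
ee_pos: [0.5359, -0.0878, 0.1661]
orientation: [-1.257, 1.011, 0.695]
ft_force: [-0.0, -1.5, -0.2]
gripper_width: 0.007
```

Emit:
apply_moves:
  translation:
    - [0,0,0]
    - [0,0,0]
    - [0.008,0,0]
    - [0.015,0,0]
    - [0.015,0,0]
  dr:
    - [0,0,0]
    - [0,0,0]
    - [0,0,0]
    - [0,0,0]
    - [0,0,0]

```text
time: 9.52
ee_pos: [0.5422, -0.0913, 0.1502]
orientation: [-1.256, 1.013, 0.696]
ft_force: [0.5, 0.4, -0.6]
gripper_width: -0.001
```

```bash
python3 -c "
from h import *
feel('red',4)"
```

```text
t [-0.0199  0.0004  0.0004] dr [ 0.0004  0.0011 -0.0015] deg 0.1
tip in key frame mm [ 0.36 -0.4  30.1 ] F key [0.28 0.58 0.18] t 9.7167 q [-0.23  0.15  1.93  0.    0.62 -1.57]
feel [-0.7  0.3  1.2  0.2] mean 0.25
```

Emit:
apply_moves:
  translation:
    - [0.002,0,0]
    - [0.004,0,0]
    - [0.006,0,0]
    - [0.007,0,0]
    - [0.007,0,0]
  dr:
    - [0,0,0]
    - [0,0,0]
    - [0,0,0]
    - [0,0,0]
    - [0,0,0]

```text
time: 10.13
ee_pos: [0.5455, -0.0913, 0.1455]
orientation: [-1.257, 1.011, 0.695]
ft_force: [-0.2, 0.1, -0.5]
gripper_width: 0.004
```

```bash
python3 -c "
from h import *
feel('red',4)"
```

```text
t [-0.0268  0.0004  0.0001] dr [ 0.0009  0.0013 -0.0011] deg 0.1
tip in key frame mm [ 0.41 -0.04 23.24] F key [-0.17 -0.42  0.37] t 10.3333 q [-0.23  0.16  1.92  0.    0.6  -1.57]
feel [ 0.2 -0.4  0.2  0.4] mean 0.09
```

Emit:
apply_moves:
  translation:
    - [0.001,0,0]
    - [0.002,0,0]
    - [0.0025,0,0]
    - [0.0025,0,0]
  dr:
    - [0,0,0]
    - [0,0,0]
    - [0,0,0]
    - [0,0,0]

```text
time: 10.67
ee_pos: [0.5466, -0.0916, 0.1436]
orientation: [-1.257, 1.011, 0.695]
ft_force: [-0.6, 0.5, 1.0]
gripper_width: 0.008
```

```bash
python3 -c "
from h import *
feel('red',4)"
```

```text
t [-0.0292  0.0005  0.0001] dr [ 0.0009  0.0013 -0.001 ] deg 0.1
tip in key frame mm [ 0.47 -0.03 20.77] F key [ 0.13 -0.31  1.33] t 10.8667 q [-0.23  0.17  1.92  0.    0.6  -1.57]
feel [1.8 1.2 1.6 1.3] mean 1.49
```

Emit:
apply_moves:
  translation:
    - [0.001,0,0]
    - [0.002,0,0]
    - [0.003,0,0]
    - [0.004,0,0]
    - [0.004,0,0]
  dr:
    - [0,0,0]
    - [0,0,0]
    - [0,0,0]
    - [0,0,0]
    - [0,0,0]

```text
time: 11.28
ee_pos: [0.5484, -0.092, 0.1399]
orientation: [-1.257, 1.011, 0.695]
ft_force: [-1.6, 0.6, 3.9]
gripper_width: 0.007
```

```bash
python3 -c "
from h import *
feel('red',6)"
```

```text
t [-0.0332  0.0005  0.0001] dr [ 0.0009  0.0013 -0.001 ] deg 0.1
tip in key frame mm [ 0.46 -0.04 16.75] F key [1.02 0.79 4.28] t 11.5833 q [-0.23  0.18  1.92  0.    0.59 -1.57]
feel [3.9 3.6 3.3 3.3 4.5 4.3] mean 3.82
```

3.7 N net means about 4.3 mm in, so 2.6 mm more.

Emit:
apply_moves:
  translation:
    - [0.001,0,0]
    - [0.002,0,0]
    - [0.0026,0,0]
    - [0.0026,0,0]
  dr:
    - [0,0,0]
    - [0,0,0]
    - [0,0,0]
    - [0,0,0]

```text
time: 11.92
ee_pos: [0.5495, -0.0923, 0.1376]
orientation: [-1.257, 1.011, 0.695]
ft_force: [-1.7, -0.7, 4.7]
gripper_width: 0.004
```

```bash
python3 -c "
from h import *
feel('red',16)"
```

```text
t [-0.0359  0.0005  0.0001] dr [ 0.0008  0.0013 -0.001 ] deg 0.1
tip in key frame mm [ 0.44 -0.05 14.11] F key [1.82 0.19 5.11] t 12.7167 q [-0.23  0.19  1.92  0.    0.59 -1.57]
feel [4.8 5.  4.2 5.2 5.4 5.  5.8 4.4 4.6 4.7 4.3 4.3 5.5 5.4 4.4 5.1] mean 4.88
```

Emit:
apply_moves:
  translation:
    - [0,0,0]
    - [0,0,0]
    - [0,0,0]
    - [0,0,0]
    - [0,0,0]
  dr:
    - [0,0,0]
    - [0,0,0]
    - [0,0,0]
    - [0,0,0]
    - [0,0,0]

```text
time: 13.13
ee_pos: [0.5494, -0.0922, 0.1376]
orientation: [-1.257, 1.011, 0.695]
ft_force: [-1.3, -0.0, 4.7]
gripper_width: 0.008
```

Emit:
apply_moves:
  translation:
    - [0,0,0]
    - [0,0,0]
    - [0,0,0]
    - [0,0,0]
    - [0,0,0]
  dr:
    - [0,0,0]
    - [0,0,0]
    - [0,0,0]
    - [0,0,0]
    - [0,0,0]

```text
time: 13.55
ee_pos: [0.5494, -0.0922, 0.1376]
orientation: [-1.257, 1.011, 0.695]
ft_force: [-0.6, -0.1, 4.4]
gripper_width: 0.006
```

Emit:
apply_moves:
  translation:
    - [0,0,0]
    - [0,0,0]
    - [0,0,0]
    - [0,0,0]
    - [0,0,0]
  dr:
    - [0,0,0]
    - [0,0,0]
    - [0,0,0]
    - [0,0,0]
    - [0,0,0]

```text
time: 13.97
ee_pos: [0.5494, -0.0922, 0.1376]
orientation: [-1.257, 1.011, 0.695]
ft_force: [-1.6, 0.1, 4.7]
gripper_width: 0.004
```

```bash
python3 -c "
from h import *
feel('red',6)"
```

```text
t [-0.0359  0.0005  0.0001] dr [ 0.0008  0.0013 -0.001 ] deg 0.1
tip in key frame mm [ 0.44 -0.05 14.11] F key [ 1.61 -0.22  5.43] t 14.2667 q [-0.23  0.19  1.92  0.    0.59 -1.57]
feel [5.1 5.4 5.3 4.2 5.  5.4] mean 5.06
```

Red has been held about 2.3 s at about 6.7 mm. Letting go now.

Emit:
apply_moves:
  translation:
    - [-0.01,0,0]
    - [-0.03,0,0]
    - [-0.06,0,0]
    - [-0.08,0,0]
    - [-0.08,0,0]
  dr:
    - [0,0,0]
    - [0,0,0]
    - [0,0,0]
    - [0,0,0]
    - [0,0,0]

```text
time: 14.68
ee_pos: [0.5153, -0.0841, 0.2134]
orientation: [-1.259, 1.008, 0.692]
ft_force: [0.3, -0.9, -0.1]
gripper_width: 0.007
```

Emit:
apply_moves:
  translation:
    - [0,0,0]
    - [0,0,0]
    - [0,0,0]
  dr:
    - [0,0,0]
    - [0,0,0]
    - [0,0,0]

```text
time: 14.93
ee_pos: [0.5153, -0.0842, 0.2083]
orientation: [-1.256, 1.012, 0.696]
ft_force: [-0.0, -0.3, 0.2]
gripper_width: 0.008
```

```bash
python3 -c "
from h import *
feel('red',3)
from plant import camera
c=camera('wrist');cv2.imwrite('pics/wrist3.png',c['color'][:,:,::-1])
c=camera('scene')['color'][:,:,::-1];d=cv2.absdiff(c,cv2.imread('pics/scene0.png'))
for n,(x,y) in dict(tumb1=(120,258),tin=(161,254),tumb2=(339,258),cass=(428,265)).items(): print(n,d[y-20:y+20,x-18:x+18].mean().round(1))"
```

```text
t [ 0.0433 -0.0002  0.0001] dr [ 0.0008  0.0013 -0.0029] deg 0.2
tip in key frame mm [-7.000e-02 -1.600e-01  9.325e+01] F key [ 0.22  0.4  -0.19] t 15.0833 q [-0.23  0.01  1.93  0.    0.75 -1.57]
feel [-0.1 -0.3 -0.2] mean -0.2
tumb1 3.6
tin 4.1
tumb2 3.5
cass 3.6
```

View pics/wrist3.png

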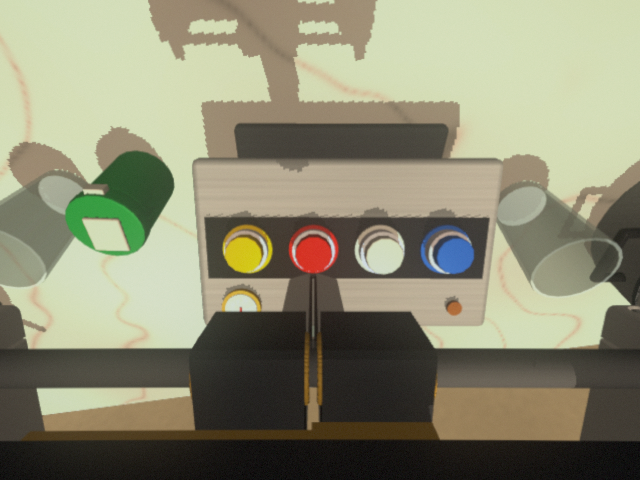

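All four buttons are up, at yellow (243,253), red (313,253), white (380,253) and blue (452,253). The tool is free and nothing has shifted, so I'm handing in.

```bash
python3 -c "
from plant import workorder
print(workorder.sign_off())"
```

```text
the job is handed in; nothing more can be done
None
```

I pressed the buttons in the order asked and handed the job in at about 15 s of the 48 s allowed. The sign-off gives no verdict. Travel below is worked out from the measured spring force, since the joint values can't be read.

| Button | Force at full press | Travel | Held |
|---|---|---|---|
| Blue | about 5.0 N | about 7 mm | then let up |
| Yellow | about 5.0 N | about 7 mm | then let up |
| Red | about 4.9 N | about 6.7 mm | about 2.3 s, then let up |

No averaged force reading went above 5.2 N, well under the 25 N limit and below the 6 N of the hard stop. The white shut-off was never touched.

After the last press the wrist force was back to about 0 N with the tool tip 93 mm clear of the console face. The last wrist picture shows all four buttons up. Comparing the scene picture with the first one showed only small differences (about 4 grey levels) around the glasses, tin and casserole, so I saw no sign that they moved.

Two measurements disagreed slightly:
- **Console position:** the top and scene cameras differed by about 4 mm. The wrist camera agreed with the combined estimate to about 1 mm.
- **Button heights:** the tops I felt were up to about 3.5 mm higher than the camera estimate. I went by feel.

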